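# Fit the sound porcelain plate on the slide warmer

## Task

Throw the porcelain plate with the broken-off corner into the grey discard tray, and fit the whole plate on the slide warmer: lay it on the bed between the four corner guides and press it down until both lift bars have gone in and it sits level, fully home on the bed. Leave the jar, the stack of dishes and the bottle standing where they are.

Things in the scene. Friction and masses are not known exactly. Their poses are not given: they have to be found in the camera images.
- sound_plate: The whole plate: flat white glazed porcelain, 100 x 60 x 8 mm, about 0.115 kg, three thin grey lines along its top, lying flat on the table. Origin at the centre of its underside; x along the 100 mm, y along the 60 mm, z up out of the top. End for end it is the same.
- chipped_plate: The reject: the same white plate (100 x 60 x 8 mm, about 0.095 kg) with its +x +y corner snapped off at 45 degrees, 35 mm along each edge. Lies flat on the table. Origin at the centre of the underside of the unbroken outline; x along the 100 mm, y along the 60 mm, z up. One plate lies nearer the robot, the other farther, in either order, sometimes nearly touching.
- warmer: Slide warmer: fixed white block 200 x 120 x 48 mm (x, y, z), on the left or the right of the plates (the discard tray is on the other side). Origin at the centre of its underside. On it a dark flat bed, 130 x 100 mm, its surface 50 mm above the table.
- bed (a point): Centre of the bed's surface, where the centre of the plate's underside must finally be; x along the plate's length, y across, z up. At the corners of the plate's place stand four L-shaped guides, 14 mm high, 5 mm thick, inner faces at x = +-53, y = +-33 mm. They cover |x| 40 to 58 mm of the long sides and |y| 20 to 38 mm of the short sides; the middles of the sides are open.
- lift_a (a joint): Brass lift bar across the bed at x = +30 mm of the bed frame, 12 mm (x) by 44 mm (y), flat topped. Metres pressed in: at 0 its top stands 8 mm above the bed, at 0.008 it is flush, its stop is at 0.0095. It is stiff (about 7 N to push in; the plate's weight does not move it), has no spring and stays where it is left. It starts part way in, 0 to 0.004.
- lift_b (a joint): The same kind of bar at x = -30 mm of the bed frame; it starts part way in by its own amount. A plate laid on two unequal bars lies askew.
- discard_tray: Fixed grey open-topped plastic tray, outside 180 x 160 x 60 mm (x, y, z), wall and floor 4 mm. Origin at the centre of its underside.
- jar: Bystander: squat glass jar with a black cap, 54 mm across, 60 mm high, origin at the centre of its underside.
- dishes: Bystander: stack of three small round dishes with white lids, 60 mm across, 44 mm high, origin at the centre of its underside.
- bottle: Bystander: reagent bottle with a black cap, 60 mm across, 140 mm high, origin at the centre of its underside, on the left, beyond the warmer or tray.
Mind the look-alikes: they are no part of the job. What is shaped like the sound_plate but orange is not meant.

How it is judged (in metres and radians):
At the end, for the whole second after the job is handed in: Whole plate between the guides (6 mm, 0.1 rad), underside within 1.8 mm of the bed, level within 0.025 rad, both lift bars in by 6.5 mm or more; chipped plate inside the discard tray, its origin under 50 mm above the tray's underside; both at rest (z of sound_plate in the frame of bed between -0.003 and 0.0018 m and horizontal distance between sound_plate and bed below 0.006 m and angle between the x axis of sound_plate and the x axis of bed, either way round below 0.1 rad and angle between sound_plate's own z axis and vertical below 0.025 rad and value of joint each of lift_a, lift_b above 0.0065 m and linear speed of each of sound_plate, chipped_plate below 0.02 m/s and x of chipped_plate in the frame of discard_tray between -0.085 and 0.085 m and y of chipped_plate in the frame of discard_tray between -0.075 and 0.075 m and z of chipped_plate in the frame of discard_tray below 0.05 m); the robot touches nothing.
It fails at once if the jar is shifted by more than 20 mm or tipped (distance of jar from where it was at the start of the episode above 0.02 m or angle between jar's own z axis and vertical above 0.3 rad).
It fails at once if the stack of dishes is shifted by more than 20 mm or tipped (distance of dishes from where it was at the start of the episode above 0.02 m or angle between dishes's own z axis and vertical above 0.3 rad).
It fails at once if the bottle is shifted by more than 20 mm or tipped (distance of bottle from where it was at the start of the episode above 0.02 m or angle between bottle's own z axis and vertical above 0.3 rad).
It also fails if it takes over 72 s, if anything falls off the work surface, if the arm or the gripper's body presses on something with over 40 N, if the wrist force passes 120 N, or if a joint passes its speed limit or range.

## Robot

A 6-joint arm with a two-finger parallel gripper is mounted at the origin on the work surface. World frame = base frame: x ahead of the robot, y to its left, z up, the work surface at z = 0. Lengths are in m, angles in degrees, forces in N, time in s.
With the tool pointing down it reaches from about 0.35 to 0.875 m from the base axis. Payload 4.2 kg.
Tool frame: the origin (TCP) lies at the very end of the fingers, on their centre line; the grasp point (between the pads) lies 19 mm behind it (r.grip_point_offset is the distance from the TCP to the grasp point, in m); z points along the fingers, y is the line along which they close (so a half turn about z gives the same grasp; the last joint's range is limited). The gripper opens to 87 mm and grips with 3 to 60 N. Pads are 19 mm wide; open, the fingers measure 117 mm over their backs; the gripper's body (75 mm by 190 mm) begins 51 mm behind the grasp point.
Start: joints at [-49.928, 22.042, 0.453, 0, -68.411, -14.817], TCP at [0.267, -0.565, 0.223] pointing down, gripper open.
Joint ranges: [-179.83, 179.83], [-69.29, 118.12], [-61.27, 80.66], [-181.25, 117.63], [-171.15, -9.14], [-177.46, 177.46]. Speed limits (degrees/s): [159.86, 159.86, 180, 180, 180, 180].

## Interface

Orientations are given as a 3x3 rotation matrix whose columns are the frame's x, y, z axes.
In Python, from station import r, cams gives the robot as it stands. The module is installed in compiled form; this text tells all that it offers.
- The arm moves only by the shell command python3 -m handwheel 'ROWS'. ROWS is JSON, a list that holds one entry, the list of rows, each a list of 7 numbers: the turn, a rotation vector about the tool's x, y, z in units of 6 degrees (1.0 is 6 degrees), then the shift along the tool's x, y, z in m, then the finger opening in m, from 0 to 0.087. In form: [[[ax, ay, az, x, y, z, jaw], ...]]. A call has 1 to 12 rows; each row shifts and turns the commanded pose from where the row before left it, along the tool's axes as they then stand; what a row does not reach is not made up. A row lasts 1/10 s, in which the tool goes at most 50 mm and 8.59 degrees, less where a joint would pass 70% of its speed; a pose out of reach is approached as far as the arm can. A call with a gripper value outside its range is refused whole. The fingers move at their own pace and stop on an object; the grip force is fixed at half the most. Time passes only in rows, so rows that do not move let the fingers close. It gives the time, the measured TCP pose, the force, the opening and the grip force at its end, in the units of the state.
- r.sense(): the state, without advancing time (a new reading comes with each control period).
- cams.capture(name): name is "scene" or "top" or "wrist"; returns the picture (384x512x3 uint8, red, green, blue); there is no depth.
- cams.get_calibration(name): a dict with "camera_matrix" (3x3 intrinsics, pixels), "k1" (the pictures are not rectified: a ray, as slopes to the right and down, at radius r is drawn at 1 + k1 r^2 times it, then the intrinsics apply), "rvec" (rotation vector, rad) and "tvec" (3), from world to camera coordinates, as OpenCV has them; the wrist camera has in their place "T_tool_cam" (4x4, takes a point from camera to tool coordinates, whose origin is the TCP and whose axes are the flange's). Camera axes: x right, y down, z forward; pixel columns grow to the right and rows downward; lengths in m; the calibration is good to about 2 mm. A picture is of the moment at which its call begins: read the wrist's pose just before it. get_calibration takes no time and is no camera call.
- r.finish_job(): hands the job in; it is judged then, once.
The state is a dict: "time_s": time; "joints": joint angles; "joint_velocities": joint speeds; "effort": joint torques, N m; "tcp_pos": TCP position; "ee_rot": TCP orientation; "wrist_force": force on the tool from outside, world axes, zero at the start; "moment": the same for the moment, N m; "gripper_width": opening from 0.0 (shut) to 1.0 (fully open); "gripper_force": force on a finger pad.
Only numpy, scipy, OpenCV 4.12 (cv2) and the standard library are available. Lean on these libraries where they do the work, as an engineer would, in place of code of your own. Each camera call takes 0.05 s, during which the arm holds its last target. There are 200 camera calls.

## Working session

There is one attempt and no reset: what is moved stays moved. The work goes in short steps, Python scripts to look and compute and a shell command to move; the robot and the scene stay as the last step left them, time stands still between calls to the robot, and variables do not carry over. Pictures are saved under pics/ and viewed, at most 10 in all, crops included, and the job is handed in when it is done.

```bash
mkdir -p pics
cat > h.py <<'E'
import numpy as np, cv2
from station import r, cams
def K(n):
    c=cams.get_calibration(n); return c
def pose(n,s=None):
    c=K(n)
    if n=="wrist":
        s=s or r.sense(); T=np.eye(4);T[:3,:3]=np.array(s["ee_rot"]);T[:3,3]=s["tcp_pos"]
        M=T@np.array(c["T_tool_cam"]); return c,M[:3,:3],M[:3,3]
    R=cv2.Rodrigues(np.array(c["rvec"],float))[0]; return c,R.T,-R.T@np.array(c["tvec"],float).ravel()
def ray(n,uv,z,s=None):
    "pixels -> world points on plane z"
    c,R,o=pose(n,s); uv=np.atleast_2d(np.array(uv,float))
    d=np.array([c["k1"],0,0,0,0],float)
    # r*(1+k1 r^2)
    p=cv2.undistortPoints(uv[:,None],np.array(c["camera_matrix"],float),d)[:,0]
    D=np.c_[p,np.ones(len(p))]@R.T
    return o+D*((z-o[2])/D[:,2])[:,None]
def save(n,f):
    im=cams.capture(n); cv2.imwrite(f,im[:,:,::-1]); return im
E
python3 - <<'E'
from h import *
a=save("top","pics/t0.png");b=save("scene","pics/s0.png")
s=r.sense();print(s["tcp_pos"],s["time_s"],s["ee_rot"],s["gripper_width"])
for n in("top","scene"):
    print(pose(n)[2],K(n)["k1"])
print(K("wrist"))
E
```

```text
[ 0.26645178 -0.56475432  0.22155467] 0.1 [[-9.04469359e-01 -4.26537545e-01 -9.48998779e-04]
 [-4.26538588e-01  9.04467643e-01  1.76509955e-03]
 [ 1.05457462e-04  2.00126305e-03 -9.99997992e-01]] 1.0024179723580229
[ 0.45124224 -0.01877624  1.1317138 ] -0.037812714046157984
[0.89140841 0.48704514 0.77052462] 0.03177625695575621
{'camera_matrix': array([[296.70174977,   0.        , 251.04044194],
       [  0.        , 296.70174977, 188.06261381],
       [  0.        ,   0.        ,   1.        ]]), 'k1': -0.022256968429904645, 'T_tool_cam': array([[ 3.87431659e-04, -9.59071180e-01, -2.83164830e-01,
         7.70606982e-02],
       [ 9.99999436e-01,  9.14517554e-05,  1.05847431e-03,
         3.58439231e-04],
       [-9.89256282e-04, -2.83165080e-01,  9.59070674e-01,
        -1.62651405e-01],
       [ 0.00000000e+00,  0.00000000e+00,  0.00000000e+00,
         1.00000000e+00]])}
```

View pics/t0.png

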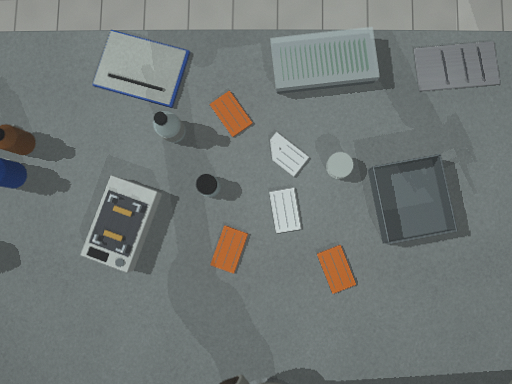

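View pics/s0.png

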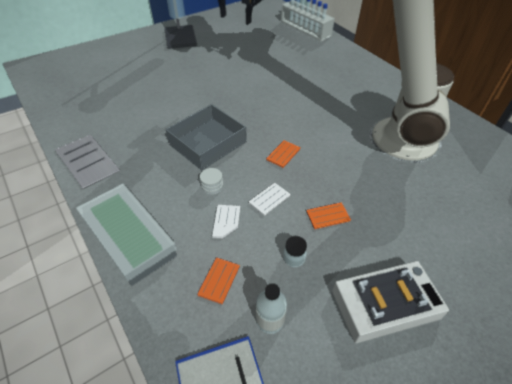

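The top view has +x up and +y left. The sound plate is at about (285,211), the chipped one at (288,154), the warmer at (120,225), the tray at (412,200), the jar at (206,185), the dishes at (340,166) and the bottle at (167,123). The scene view agrees.

```bash
cat > m.py <<'E'
from h import *
a=cv2.imread("pics/t0.png");b=cv2.imread("pics/s0.png")
def comps(im,box,f):
    u0,v0,u1,v1=box; m=np.zeros(im.shape[:2],np.uint8); m[v0:v1,u0:u1]=f(im[v0:v1,u0:u1].astype(int)).astype(np.uint8)
    m=cv2.morphologyEx(m,cv2.MORPH_CLOSE,np.ones((5,5)))
    cs=cv2.findContours(m,0,cv2.CHAIN_APPROX_NONE)[0]; return max(cs,key=cv2.contourArea)[:,0].astype(float)
def rect(p):
    (c,wh,an)=cv2.minAreaRect(p[:,:2].astype(np.float32)*1000); 
    if wh[0]<wh[1]: wh=wh[::-1]; an+=90
    return np.round(c,1),np.round(wh,1),round((an+90)%180-90,1)
wh=lambda x:(x.min(-1)>165)
brass=lambda x:(x[...,2]-x[...,0]>60)
if __name__=="__main__":
    for n,box in(("sound",(262,183,305,238)),("chip",(262,128,312,180))):
        print(n,rect(ray("top",comps(a,box,wh),.008)))
    for n,box in(("sound",(248,180,292,216)),("chip",(208,202,244,240))):
        print(n,"scene",rect(ray("scene",comps(b,box,wh),.008)))
    for box in((108,200,138,220),(100,226,128,246)):
        print("bar top",rect(ray("top",comps(a,box,brass),.056)))
    for box in((366,283,388,312),(392,276,415,304)):
        print("bar scene",rect(ray("scene",comps(b,box,brass),.056)))
    print("warmer",rect(ray("top",comps(a,(70,165,165,275),lambda x:x.min(-1)>140),.048)))
    print("tray rim",ray("top",[[370,168],[441,156],[456,234],[387,243]],.06).round(3))
    print("jar",ray("top",[[206,184]],.06),"dish",ray("top",[[340,164]],.044),"bottle",ray("top",[[161,119]],.14))
    u=np.zeros((1,2));print("roundtrip", pose("top")[2])
E
python3 m.py
```

```text
sound (array([501.2, -29.6]), array([98.5, 58.5]), 10.1)
chip (array([636.5, -28.6]), array([98.5, 58.6]), 52.3)
sound scene (array([500.3, -27.7]), array([101.6,  61.9]), 10.3)
chip scene (array([636.5, -26.8]), array([103.7,  60.8]), 52.7)
bar top (array([493.2, 345.7]), array([43.4, 11.1]), 71.5)
bar top (array([436.7, 365.3]), array([44.1, 12. ]), 70.9)
bar scene (array([493. , 347.9]), array([45.1, 12.1]), 70.5)
bar scene (array([435.8, 366.9]), array([46.2, 13.5]), 70.6)
warmer (array([465. , 355.9]), array([197.5, 117.5]), -19.0)
tray rim [[ 0.597 -0.223  0.06 ]
 [ 0.626 -0.386  0.06 ]
 [ 0.449 -0.415  0.06 ]
 [ 0.427 -0.26   0.06 ]]
jar [[0.55644971 0.15119182 0.06      ]] dish [[ 0.60771642 -0.15700967  0.044     ]] bottle [[0.6887346  0.23992091 0.14      ]]
roundtrip [ 0.45124224 -0.01877624  1.1317138 ]
```

```bash
cat > g.py <<'E'
# go x y z yaw: turn (units) to do first, then shift in the turned tool frame (mm)
from h import *; import sys
from scipy.spatial.transform import Rotation as Ro
x,y,z,yaw=map(float,sys.argv[1:5]); s=r.sense(); R=np.array(s["ee_rot"])
best=None
for a in(yaw,yaw+180):
    t=np.radians(a); Y=np.array([np.cos(t),np.sin(t),0]); Z=np.array([0,0,-1.]); G=np.c_[np.cross(Y,Z),Y,Z]
    v=Ro.from_matrix(R.T@G).as_rotvec(degrees=True)/6
    if best is None or np.linalg.norm(v)<np.linalg.norm(best[0]): best=(v,G)
d=np.array([x,y,z])-s["tcp_pos"]
print("turn",best[0].round(3),"shift mm",(best[1].T@d*1000).round(1)," tcp",np.round(s["tcp_pos"],4),"t",round(s["time_s"],2),"w",round(s["gripper_width"]*87,1),"F",np.round(s["wrist_force"],1),"j6",np.round(s["joints"][5]))
E
python3 g.py .6316 -.0343 .15 142.5
```

```text
turn [ 1.900e-02  4.000e-03 -4.542e+00] shift mm [-643.1   33.2   71.6]  tcp [ 0.2665 -0.5648  0.2216] t 0.1 w 87.2 F [-0.1  0.4 -0.3] j6 -15.0
```

```bash
python3 -m handwheel '[[[0,0,-1.14,0,0,0,0.087],[0,0,-1.14,0,0,0,0.087],[0,0,-1.14,0,0,0,0.087],[0,0,-1.14,0,0,0,0.087],[0,0,0,-0.04,0.002,0,0.087],[0,0,0,-0.04,0.002,0,0.087],[0,0,0,-0.04,0.002,0,0.087],[0,0,0,-0.04,0.002,0,0.087],[0,0,0,-0.04,0.002,0,0.087],[0,0,0,-0.04,0.002,0,0.087],[0,0,0,-0.04,0.002,0,0.087],[0,0,0,-0.04,0.002,0,0.087]]]'; python3 -m handwheel '[[[0,0,0,-0.04,0.002,0,0.087],[0,0,0,-0.04,0.002,0,0.087],[0,0,0,-0.04,0.002,0,0.087],[0,0,0,-0.04,0.002,0,0.087],[0,0,0,-0.04,0.002,0,0.087],[0,0,0,-0.04,0.002,0,0.087],[0,0,0,-0.04,0.002,0.02,0.087],[0,0,0,-0.04,0.002,0.02,0.087],[0,0,0,0,0,0.02,0.087],[0,0,0,0,0,0,0.087],[0,0,0,0,0,0,0.087]]]'; python3 g.py .6316 -.0343 .15 142.5
python3 - <<'E'
from h import *
save("wrist","pics/w1.png")
E
```

```text
time_s: 1.3
tcp_pos: [0.4487, -0.2996, 0.2223]
ee_rot: [[-0.607, -0.795, -0.001], [-0.795, 0.607, 0.0], [0.0, 0.001, -1.0]]
wrist_force: [0.9, -0.1, 0.2]
gripper_width: 0.997
gripper_force: 0.0
time_s: 2.4
tcp_pos: [0.6296, -0.0376, 0.1624]
ee_rot: [[-0.607, -0.795, -0.001], [-0.795, 0.607, -0.001], [0.001, 0.001, -1.0]]
wrist_force: [-0.1, -0.2, -0.2]
gripper_width: 0.999
gripper_force: 0.0
turn [ 0.005 -0.013  0.02 ] shift mm [-3.8  0.4 12.4]  tcp [ 0.6296 -0.0376  0.1624] t 2.4 w 87.0 F [-0.1 -0.2 -0.2] j6 -49.0
```

View pics/w1.png

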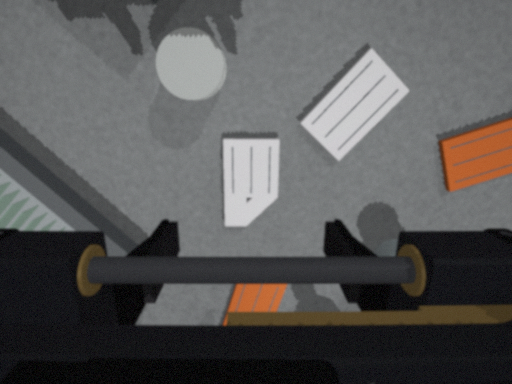

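The wrist view shows the chipped plate (250,180) square between the fingers, with its broken corner towards the far end as expected. I'll descend and grip.

```bash
python3 -m handwheel '[[[0,0,0,-0.004,0.0005,0.03,0.087],[0,0,0,0,0,0.03,0.087],[0,0,0,0,0,0.03,0.087],[0,0,0,0,0,0.03,0.087],[0,0,0,0,0,0.02,0.087],[0,0,0,0,0,0.012,0.087],[0,0,0,0,0,0.007,0.087],[0,0,0,0,0,0,0.087],[0,0,0,0,0,0,0.087]]]'; python3 g.py .6316 -.0343 .003 142.5; python3 -m handwheel '[[[0,0,0,0,0,0,0.05],[0,0,0,0,0,0,0.05],[0,0,0,0,0,0,0.05],[0,0,0,0,0,0,0.05],[0,0,0,0,0,0,0.05],[0,0,0,0,0,0,0.05],[0,0,0,0,0,0,0.05]]]'
```

```text
time_s: 3.35
tcp_pos: [0.6328, -0.0338, 0.0049]
ee_rot: [[-0.607, -0.795, 0.002], [-0.795, 0.607, 0.0], [-0.002, -0.002, -1.0]]
wrist_force: [0.5, 0.3, 0.3]
gripper_width: 0.996
gripper_force: 0.0
turn [-0.017  0.016  0.02 ] shift mm [1.1 0.7 1.9]  tcp [ 0.6328 -0.0338  0.0049] t 3.35 w 86.6 F [0.5 0.3 0.3] j6 -49.0
time_s: 4.05
tcp_pos: [0.632, -0.0337, 0.0038]
ee_rot: [[-0.607, -0.795, 0.0], [-0.795, 0.607, -0.0], [-0.0, -0.0, -1.0]]
wrist_force: [0.1, -0.7, 1.6]
gripper_width: 0.684
gripper_force: 30.0
```

```bash
python3 -m handwheel '[[[0,0,0,0,0,-0.02,0.05],[0,0,0,0,0,-0.03,0.05],[0,0,0,0,0,-0.04,0.05],[0,0,0,0,0,-0.04,0.05],[0,0,0,0,0,-0.01,0.05],[0,0,0,0,0,0,0.05]]]'; python3 g.py .522 -.325 .14 142.5
```

```text
time_s: 4.65
tcp_pos: [0.6327, -0.0336, 0.1455]
ee_rot: [[-0.607, -0.794, 0.004], [-0.794, 0.607, 0.001], [-0.003, -0.003, -1.0]]
wrist_force: [0.1, 0.3, -2.0]
gripper_width: 0.683
gripper_force: 30.0
turn [-0.024  0.03   0.018] shift mm [298.6 -89.6   5.5]  tcp [ 0.6327 -0.0336  0.1455] t 4.65 w 59.4 F [ 0.1  0.3 -2. ] j6 -49.0
```

```bash
python3 -m handwheel '[[[0,0,0,0.02,-0.006,0,0.05],[0,0,0,0.035,-0.0105,0,0.05],[0,0,0,0.035,-0.0105,0,0.05],[0,0,0,0.035,-0.0105,0,0.05],[0,0,0,0.035,-0.0105,0,0.05],[0,0,0,0.035,-0.0105,0,0.05],[0,0,0,0.035,-0.0105,0,0.05],[0,0,0,0.035,-0.0105,0,0.05],[0,0,0,0.034,-0.0105,0,0.05],[0,0,0,0,0,0,0.05],[0,0,0,0,0,0,0.05]]]'; python3 g.py .522 -.325 .03 142.5
python3 - <<'E'
from h import *
save("top","pics/t2.png")
E
```

```text
time_s: 5.75
tcp_pos: [0.5197, -0.3267, 0.1411]
ee_rot: [[-0.609, -0.793, -0.004], [-0.793, 0.609, 0.002], [0.001, 0.005, -1.0]]
wrist_force: [-0.4, 1.0, -1.7]
gripper_width: 0.677
gripper_force: 30.0
turn [ 0.044 -0.01  -0.007] shift mm [ -2.7  -0.8 111.1]  tcp [ 0.5197 -0.3267  0.1411] t 5.75 w 58.9 F [-0.4  1.  -1.7] j6 -20.0
```

View pics/t2.png

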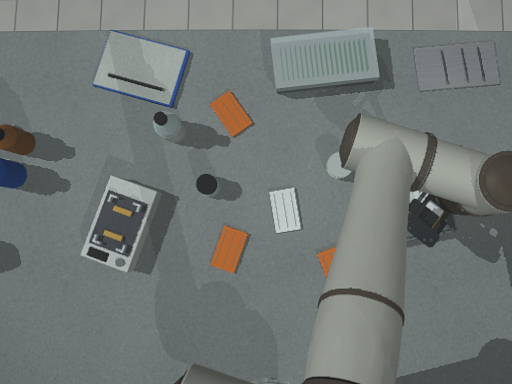

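The arm hides the tray, but the gripper is over it at about (430,215). I'll lower and release.

```bash
python3 -m handwheel '[[[0,0,0,-0.003,0,0.03,0.05],[0,0,0,0,0,0.03,0.05],[0,0,0,0,0,0.03,0.05],[0,0,0,0,0,0.02,0.05],[0,0,0,0,0,0.008,0.05],[0,0,0,0,0,0,0.075],[0,0,0,0,0,0,0.075],[0,0,0,0,0,0,0.075],[0,0,0,0,0,0,0.075],[0,0,0,0,0,0,0.075]]]'; python3 -m handwheel '[[[0,0,0,0,0,-0.02,0.075],[0,0,0,0,0,-0.04,0.08],[0,0,0,0,0,-0.04,0.087],[0,0,0,0,0,-0.04,0.087],[0,0,0,0,0,0,0.087]]]'; python3 g.py .501 -.0287 .15 100.2
```

```text
time_s: 6.8
tcp_pos: [0.5241, -0.3238, 0.0266]
ee_rot: [[-0.607, -0.795, 0.002], [-0.795, 0.607, -0.001], [-0.001, -0.002, -1.0]]
wrist_force: [0.0, -0.5, -0.4]
gripper_width: 0.858
gripper_force: 0.0
time_s: 7.3
tcp_pos: [0.5272, -0.3255, 0.1732]
ee_rot: [[-0.606, -0.795, 0.013], [-0.795, 0.606, -0.006], [-0.003, -0.014, -1.0]]
wrist_force: [-0.8, -0.5, -0.2]
gripper_width: 0.993
gripper_force: 0.0
turn [-0.119  0.077  7.08 ] shift mm [-26.8 296.7  23.2]  tcp [ 0.5272 -0.3255  0.1732] t 7.3 w 86.4 F [-0.8 -0.5 -0.2] j6 -21.0
```

```bash
python3 -m handwheel '[[[0,0,1.18,0,0,0,0.087],[0,0,1.18,0,0,0,0.087],[0,0,1.18,0,0,0,0.087],[0,0,1.18,0,0,0,0.087],[0,0,1.18,0,0,0,0.087],[0,0,1.18,0,0,0,0.087],[0,0,0,-0.003,0.037,0.002,0.087],[0,0,0,-0.003,0.037,0.002,0.087],[0,0,0,-0.003,0.037,0.002,0.087],[0,0,0,-0.003,0.037,0.002,0.087]]]'; python3 -m handwheel '[[[0,0,0,-0.003,0.037,0.002,0.087],[0,0,0,-0.003,0.037,0.002,0.087],[0,0,0,-0.003,0.037,0.002,0.087],[0,0,0,-0.003,0.037,0.002,0.087],[0,0,0,0,0,0,0.087],[0,0,0,0,0,0,0.087],[0,0,0,0,0,0,0.087]]]'
python3 - <<'E'
from m import *
s=r.sense(); w=save("wrist","pics/w3.png")[:,:,::-1]
t=save("top","pics/t3.png")
p=ray("wrist",comps(w,(150,90,360,245),wh),.008,s); print(rect(p))
E
python3 g.py .501 -.0287 .15 100.2
```

```text
time_s: 8.3
tcp_pos: [0.5089, -0.1746, 0.1575]
ee_rot: [[-0.985, -0.175, 0.0], [-0.175, 0.985, 0.0], [-0.0, 0.0, -1.0]]
wrist_force: [0.6, 1.4, 0.6]
gripper_width: 1.0
gripper_force: 0.0
time_s: 9.0
tcp_pos: [0.4952, -0.0285, 0.1496]
ee_rot: [[-0.984, -0.175, 0.0], [-0.175, 0.984, -0.0], [-0.0, -0.0, -1.0]]
wrist_force: [0.2, 1.0, -0.1]
gripper_width: 1.0
gripper_force: 0.0
(array([501.3, -29. ]), array([99. , 59.9]), 10.1)
turn [-0.    -0.    -0.026] shift mm [-5.7 -0.8 -0.5]  tcp [ 0.4952 -0.0289  0.1495] t 9.1 w 86.7 F [-0.2 -1.2 -0.8] j6 -95.0
```

View pics/w3.png

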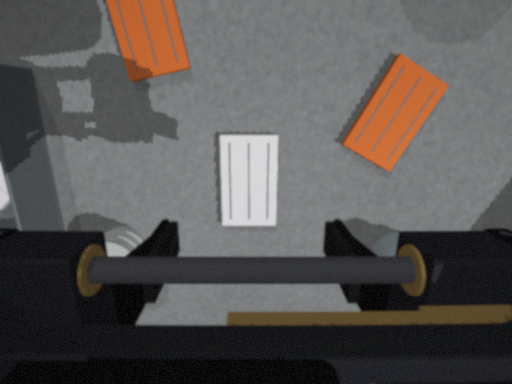

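View pics/t3.png

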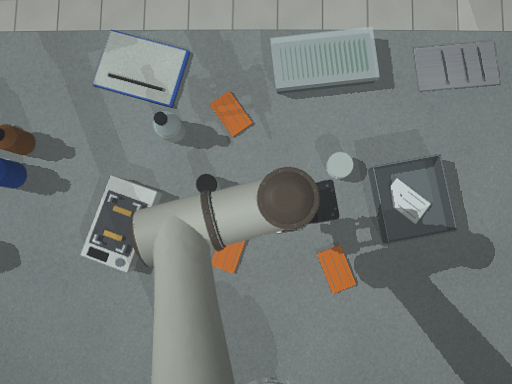

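The plate is measured at (501.3,-29.0) and 10.1°, the right size and squarely between the fingers. The chipped plate lies in the tray at (411,200). Now I'll grasp.

```bash
python3 -m handwheel '[[[0,0,0,-0.006,-0.0008,0.03,0.087],[0,0,0,0,0,0.03,0.087],[0,0,0,0,0,0.03,0.087],[0,0,0,0,0,0.03,0.087],[0,0,0,0,0,0.015,0.087],[0,0,0,0,0,0.008,0.087],[0,0,0,0,0,0.004,0.087],[0,0,0,0,0,0,0.087],[0,0,0,0,0,0,0.087]]]'; python3 g.py .5013 -.029 .003 100.1; python3 -m handwheel '[[[0,0,0,0,0,0,0.05],[0,0,0,0,0,0,0.05],[0,0,0,0,0,0,0.05],[0,0,0,0,0,0,0.05],[0,0,0,0,0,0,0.05],[0,0,0,0,0,0,0.05],[0,0,0,0,0,0,0.05]]]';python3 g.py .5013 -.029 .003 100.1;  python3 -m handwheel '[[[0,0,0,0,0,-0.02,0.05],[0,0,0,0,0,-0.03,0.05],[0,0,0,0,0,-0.04,0.05],[0,0,0,0,0,-0.04,0.05],[0,0,0,0,0,-0.02,0.05],[0,0,0,0,0,0,0.05],[0,0,0,0,0,0,0.05]]]'; python3 g.py .4647 .3565 .15 70.9
```

```text
time_s: 10.0
tcp_pos: [0.502, -0.0278, 0.0034]
ee_rot: [[-0.984, -0.176, 0.002], [-0.176, 0.984, 0.0], [-0.002, 0.0, -1.0]]
wrist_force: [0.3, -0.0, -0.1]
gripper_width: 0.997
gripper_force: 0.0
turn [0.    0.018 0.004] shift mm [ 0.9 -1.1  0.4]  tcp [ 0.502  -0.0278  0.0034] t 10.0 w 86.7 F [ 0.3 -0.  -0.1] j6 -95.0
time_s: 10.7
tcp_pos: [0.5014, -0.0278, 0.0028]
ee_rot: [[-0.984, -0.176, 0.0], [-0.176, 0.984, -0.0], [-0.0, -0.0, -1.0]]
wrist_force: [0.3, -0.9, 3.6]
gripper_width: 0.684
gripper_force: 30.0
turn [-0.001  0.003  0.008] shift mm [ 0.3 -1.2 -0.2]  tcp [ 0.5014 -0.0278  0.0028] t 10.7 w 59.5 F [ 0.3 -0.9  3.6] j6 -95.0
time_s: 11.4
tcp_pos: [0.5004, -0.0277, 0.1517]
ee_rot: [[-0.985, -0.175, -0.001], [-0.175, 0.985, 0.001], [0.001, 0.001, -1.0]]
wrist_force: [0.3, 0.4, -1.6]
gripper_width: 0.679
gripper_force: 30.0
turn [ 0.005 -0.014  4.866] shift mm [159.4 351.3   1.7]  tcp [ 0.5004 -0.0277  0.1517] t 11.4 w 59.1 F [ 0.3  0.4 -1.6] j6 -95.0
```

```bash
python3 -m handwheel '[[[0,0,0.97,0,0,0,0.05],[0,0,0.97,0,0,0,0.05],[0,0,0.97,0,0,0,0.05],[0,0,0.97,0,0,0,0.05],[0,0,0.97,0,0,0,0.05],[0,0,0,0.014,0.03,0,0.05],[0,0,0,0.014,0.03,0,0.05],[0,0,0,0.014,0.03,0,0.05],[0,0,0,0.014,0.03,0,0.05],[0,0,0,0.014,0.03,0,0.05],[0,0,0,0.014,0.03,0,0.05],[0,0,0,0.014,0.03,0,0.05]]]';python3 -m handwheel '[[[0,0,0,0.010,0.03,0,0.05],[0,0,0,0,0,0,0.05],[0,0,0,0,0,0,0.05],[0,0,0,0,0,0,0.05]]]'; python3 g.py .4647 .3565 .15 70.9
python3 - <<'E'
from h import *
s=r.sense(); print(repr(s["tcp_pos"]),np.array(s["ee_rot"]).round(4)); save("wrist","pics/w4.png")
E
```

```text
time_s: 12.6
tcp_pos: [0.4752, 0.2033, 0.15]
ee_rot: [[-0.946, 0.325, -0.004], [0.325, 0.946, -0.003], [0.003, -0.004, -1.0]]
wrist_force: [0.6, 0.4, -1.0]
gripper_width: 0.684
gripper_force: 30.0
time_s: 13.0
tcp_pos: [0.4763, 0.2331, 0.151]
ee_rot: [[-0.945, 0.326, -0.003], [0.326, 0.945, -0.002], [0.002, -0.003, -1.0]]
wrist_force: [0.2, -0.6, -1.2]
gripper_width: 0.682
gripper_force: 30.0
turn [-0.029 -0.018  0.016] shift mm [ 51.3 112.8   1. ]  tcp [0.4763 0.2331 0.151 ] t 13.0 w 59.3 F [ 0.2 -0.6 -1.2] j6 -153.0
array([0.47625356, 0.23312127, 0.15102594]) [[-0.9455  0.3256 -0.0028]
 [ 0.3257  0.9455 -0.0022]
 [ 0.0019 -0.003  -1.    ]]
```

View pics/w4.png

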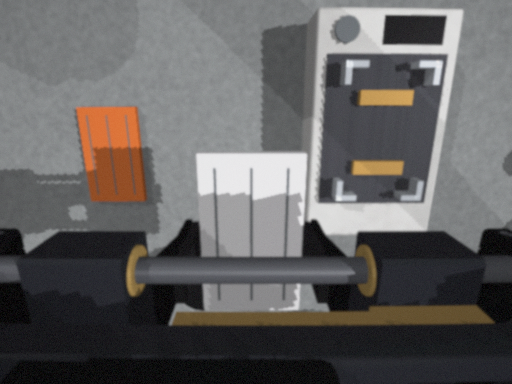

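Run:
```python
from m import *
w=cv2.imread("pics/w4.png")
s=dict(tcp_pos=[0.47625356,0.23312127,0.15102594],ee_rot=[[-0.9455,0.3256,-0.0028],[0.3257,0.9455,-0.0022],[0.0019,-0.003,-1.]])
B=[rect(ray("wrist",comps(w,b,brass),.056,s)) for b in((345,80,430,112),(340,150,420,182))]; print(B,(B[0][0]+B[1][0])/2)
c=comps(w,(318,40,455,215),lambda x:x.max(-1)<75); print("bed",rect(ray("wrist",c,.05,s)),cv2.boundingRect(c.astype(np.float32)))
g=[comps(w,b,lambda x:x.min(-1)>125) for b in((345,57,372,84),(415,57,442,84),(333,175,360,203),(395,175,423,203))]
G=[ray("wrist",x,.064,s)[:,:2]*1000 for x in g]
d=np.radians(-19.1);A=np.array([[np.cos(d),np.sin(d)],[-np.sin(d),np.cos(d)]])
for q in G:
    q=(q-[464.7,356.5])@A.T; print("guide extents in bed frame",q.min(0).round(1),q.max(0).round(1))
for y0,y1 in((150,162),):
    p=comps(w,(190,140,312,215),lambda x:x.min(-1)>120); e=ray("wrist",p,.156,s)-s["tcp_pos"]; q=e@np.array(s["ee_rot"])*1000; print("plate in tool max x",q[:,0].max(),"y",q[:,1].min(),q[:,1].max())
```

```text
[(array([436.8, 366.7]), array([45.1, 12.1]), 71.4), (array([493.2, 346.7]), array([45.1, 11.8]), 71.1)] [465.  356.7]
bed (array([426.7, 392.3]), array([32.7, 17.1]), 50.5) (394, 62, 32, 27)
guide extents in bed frame [-58.3 -38.4] [-40.4 -19.5]
guide extents in bed frame [-58.3  19.8] [-41.1  39. ]
guide extents in bed frame [ 39.6 -38.3] [ 59.9 -18.8]
guide extents in bed frame [40.3 16.5] [59.7 40.9]
plate in tool max x 57.63173492844158 y -33.86304988922694 35.034318100406125
```

```bash
python3 -m handwheel '[[[0,0,0,0.013,0.028,0,0.05],[0,0,0,0.013,0.028,0,0.05],[0,0,0,0.013,0.028,0,0.05],[0,0,0,0.012,0.028,0,0.05],[0,0,0,0,0,0.02,0.05],[0,0,0,0,0,0.02,0.05],[0,0,0,0,0,0.02,0.05],[0,0,0,0,0,0,0.05],[0,0,0,0,0,0,0.05],[0,0,0,0,0,0,0.05]]]'; python3 g.py .465 .3567 .061 70.9
```

```text
time_s: 14.05
tcp_pos: [0.4661, 0.357, 0.0939]
ee_rot: [[-0.946, 0.325, 0.002], [0.325, 0.946, 0.002], [-0.001, 0.002, -1.0]]
wrist_force: [-0.5, -1.1, -1.6]
gripper_width: 0.684
gripper_force: 30.0
turn [0.02  0.01  0.018] shift mm [ 1.  -0.7 32.9]  tcp [0.4661 0.357  0.0939] t 14.05 w 59.5 F [-0.5 -1.1 -1.6] j6 -162.0
```

```bash
python3 -m handwheel '[[[0,0,0,0.001,-0.0005,0.01,0.05],[0,0,0,0,0,0.01,0.05],[0,0,0,0,0,0.005,0.05],[0,0,0,0,0,0,0.05],[0,0,0,0,0,0,0.05]]]'; python3 g.py .465 .3567 .061 70.9;python3 -m handwheel '[[[0,0,0,0,0,0.003,0.05],[0,0,0,0,0,0.003,0.05],[0,0,0,0,0,0.002,0.05],[0,0,0,0,0,0,0.05],[0,0,0,0,0,0,0.05]]]'; python3 g.py .465 .3567 .060 70.9
```

```text
time_s: 14.55
tcp_pos: [0.4642, 0.3567, 0.0673]
ee_rot: [[-0.946, 0.325, -0.0], [0.325, 0.946, -0.0], [-0.0, -0.0, -1.0]]
wrist_force: [0.2, -0.1, -1.9]
gripper_width: 0.682
gripper_force: 30.0
turn [-0.004  0.     0.025] shift mm [-0.8  0.3  6.3]  tcp [0.4642 0.3567 0.0673] t 14.55 w 59.3 F [ 0.2 -0.1 -1.9] j6 -162.0
time_s: 15.05
tcp_pos: [0.4641, 0.3566, 0.0596]
ee_rot: [[-0.946, 0.325, -0.0], [0.325, 0.946, -0.0], [0.0, -0.0, -1.0]]
wrist_force: [0.5, -0.2, -1.7]
gripper_width: 0.686
gripper_force: 30.0
turn [-0.001 -0.     0.022] shift mm [-0.8  0.3 -0.4]  tcp [0.4641 0.3566 0.0596] t 15.05 w 59.6 F [ 0.5 -0.2 -1.7] j6 -162.0
```

```bash
python3 -m handwheel '[[[0,0,0,-0.0008,0,0.001,0.05],[0,0,0,0,0,0.001,0.05],[0,0,0,0,0,0,0.05],[0,0,0,0,0,0,0.05]]]'; python3 -m handwheel '[[[0,0,0,0,0,0.001,0.05],[0,0,0,0,0,0.001,0.05],[0,0,0,0,0,0,0.05],[0,0,0,0,0,0,0.05]]]'; python3 g.py .465 .3567 .053 70.9
```

```text
time_s: 15.45
tcp_pos: [0.4646, 0.3566, 0.0587]
ee_rot: [[-0.946, 0.325, -0.0], [0.325, 0.946, 0.0], [0.0, 0.0, -1.0]]
wrist_force: [-4.1, -0.3, 6.0]
gripper_width: 0.686
gripper_force: 30.0
time_s: 15.85
tcp_pos: [0.4645, 0.3566, 0.0576]
ee_rot: [[-0.946, 0.324, 0.0], [0.324, 0.946, 0.0], [-0.0, 0.0, -1.0]]
wrist_force: [-4.9, -1.0, 11.4]
gripper_width: 0.684
gripper_force: 30.0
turn [0.003 0.    0.029] shift mm [-0.4  0.2  4.6]  tcp [0.4645 0.3566 0.0576] t 15.85 w 59.5 F [-4.9 -1.  11.4] j6 -162.0
```

```bash
python3 -m handwheel '[[[0,0,0,0,0,0,0.08],[0,0,0,0,0,0,0.08],[0,0,0,0,0,0,0.08],[0,0,0,0,0,0,0.08],[0,0,0,0,0,-0.01,0.08],[0,0,0,0,0,-0.02,0.08],[0,0,0,0,0,-0.03,0.08],[0,0,0,0,0,-0.03,0],[0,0,0,0,0,0,0],[0,0,0,0,0,0,0]]]'; python3 -m handwheel '[[[0,0,0,0,0,0,0],[0,0,0,0,0,0,0],[0,0,0,0,0,0,0],[0,0,0,0,0,0,0],[0,0,0,0,0,0,0]]]'; python3 g.py .4367 .3665 .075 70.9
python3 - <<'E'
from h import *
save("wrist","pics/w5.png")
E
```

```text
time_s: 16.85
tcp_pos: [0.4651, 0.3567, 0.1467]
ee_rot: [[-0.946, 0.325, 0.001], [0.325, 0.946, 0.002], [-0.0, 0.002, -1.0]]
wrist_force: [0.5, -0.1, -0.6]
gripper_width: 0.731
gripper_force: 0.0
time_s: 17.35
tcp_pos: [0.4648, 0.3563, 0.1452]
ee_rot: [[-0.946, 0.325, -0.0], [0.325, 0.946, -0.001], [0.0, -0.001, -1.0]]
wrist_force: [-0.1, 0.0, -0.6]
gripper_width: 0.277
gripper_force: 0.0
turn [-0.007 -0.002  0.023] shift mm [29.9  0.4 70.2]  tcp [0.4648 0.3563 0.1452] t 17.35 w 24.1 F [-0.1  0.  -0.6] j6 -162.0
```

View pics/w5.png

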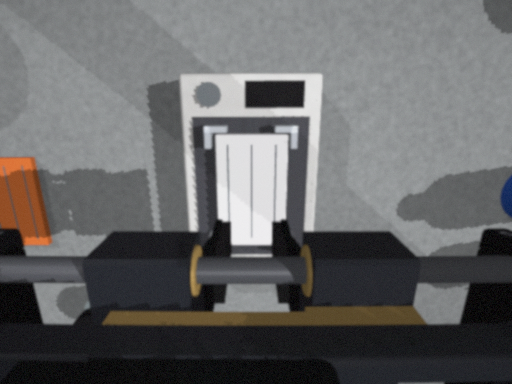

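The plate lies between the guides. Its near end is at row 134, just inside the upper guides at rows 126–148. Next I'll press over each bar with the fingers shut.

```bash
python3 -m handwheel '[[[0,0,0,0.03,0,0,0],[0,0,0,0,0,0.03,0],[0,0,0,0,0,0.025,0],[0,0,0,0,0,0.015,0],[0,0,0,0,0,0.006,0],[0,0,0,0,0,0,0],[0,0,0,0,0,0,0]]]'; python3 -m handwheel '[[[0,0,0,0,0,0.002,0],[0,0,0,0,0,0.002,0],[0,0,0,0,0,0.002,0],[0,0,0,0,0,0.001,0],[0,0,0,0,0,0,0]]]'; python3 g.py .4367 .3665 .058 70.9
```

```text
time_s: 18.1
tcp_pos: [0.4371, 0.3667, 0.0703]
ee_rot: [[-0.946, 0.325, 0.001], [0.325, 0.946, 0.001], [-0.001, 0.001, -1.0]]
wrist_force: [-0.9, -0.3, 0.5]
gripper_width: 0.004
gripper_force: 0.0
time_s: 18.6
tcp_pos: [0.4366, 0.3662, 0.0631]
ee_rot: [[-0.946, 0.325, 0.0], [0.325, 0.946, 0.0], [-0.0, 0.0, -1.0]]
wrist_force: [-1.2, 0.5, 4.3]
gripper_width: 0.007
gripper_force: 1.9
turn [0.002 0.002 0.025] shift mm [-0.   0.3  5.1]  tcp [0.4366 0.3662 0.0631] t 18.6 w 0.6 F [-1.2  0.5  4.3] j6 -165.0
```

```bash
python3 -m handwheel '[[[0,0,0,0,0,0.001,0],[0,0,0,0,0,0.001,0],[0,0,0,0,0,0.001,0],[0,0,0,0,0,0,0],[0,0,0,0,0,0,0]]]'; python3 -m handwheel '[[[0,0,0,0,0,0.001,0],[0,0,0,0,0,0.001,0],[0,0,0,0,0,0,0],[0,0,0,0,0,0,0]]]'
```

```text
time_s: 19.1
tcp_pos: [0.4363, 0.3664, 0.0606]
ee_rot: [[-0.946, 0.325, 0.0], [0.325, 0.946, 0.0], [-0.0, 0.0, -1.0]]
wrist_force: [-3.5, -0.8, 7.4]
gripper_width: 0.003
gripper_force: 3.8
time_s: 19.5
tcp_pos: [0.4363, 0.3664, 0.0599]
ee_rot: [[-0.946, 0.324, 0.001], [0.324, 0.946, 0.0], [-0.0, 0.001, -1.0]]
wrist_force: [-5.6, -1.9, 13.4]
gripper_width: 0.0
gripper_force: 7.0
```

```bash
python3 -m handwheel '[[[0,0,0,0,0,-0.015,0],[0,0,0,0,0,-0.008,0],[0,0,0,-0.03,0,0,0],[0,0,0,-0.03,0,0,0],[0,0,0,0,0,0,0],[0,0,0,0,0,0.008,0],[0,0,0,0,0,0.004,0],[0,0,0,0,0,0,0],[0,0,0,0,0,0,0]]]'; python3 g.py .4933 .347 .06 70.9; python3 -m handwheel '[[[0,0,0,0,0,0.002,0],[0,0,0,0,0,0.002,0],[0,0,0,0,0,0.002,0],[0,0,0,0,0,0,0],[0,0,0,0,0,0,0]]]';python3 -m handwheel '[[[0,0,0,0,0,0.001,0],[0,0,0,0,0,0.001,0],[0,0,0,0,0,0.001,0],[0,0,0,0,0,0,0],[0,0,0,0,0,0,0]]]'
```

```text
time_s: 20.4
tcp_pos: [0.4926, 0.3469, 0.0683]
ee_rot: [[-0.946, 0.324, -0.0], [0.324, 0.946, -0.001], [0.0, -0.001, -1.0]]
wrist_force: [0.4, -0.5, 0.2]
gripper_width: 0.008
gripper_force: 0.0
turn [-0.006 -0.002  0.032] shift mm [-0.6  0.3  8.3]  tcp [0.4926 0.3469 0.0683] t 20.4 w 0.7 F [ 0.4 -0.5  0.2] j6 -159.0
time_s: 20.9
tcp_pos: [0.4935, 0.3468, 0.0629]
ee_rot: [[-0.946, 0.325, 0.001], [0.325, 0.946, 0.0], [-0.0, 0.001, -1.0]]
wrist_force: [-0.3, -0.5, 2.6]
gripper_width: 0.009
gripper_force: 1.3
time_s: 21.4
tcp_pos: [0.4936, 0.3468, 0.0602]
ee_rot: [[-0.946, 0.325, 0.001], [0.325, 0.946, 0.0], [-0.001, 0.001, -1.0]]
wrist_force: [-0.8, -1.5, 4.7]
gripper_width: 0.006
gripper_force: 2.6
```

```bash
python3 -m handwheel '[[[0,0,0,0,0,0.001,0],[0,0,0,0,0,0.001,0],[0,0,0,0,0,0,0],[0,0,0,0,0,0,0]]]';python3 -m handwheel '[[[0,0,0,0,0,0.001,0],[0,0,0,0,0,0.001,0],[0,0,0,0,0,0,0],[0,0,0,0,0,0,0]]]';python3 -m handwheel '[[[0,0,0,0,0,0.001,0],[0,0,0,0,0,0.001,0],[0,0,0,0,0,0,0],[0,0,0,0,0,0,0]]]'
```

```text
time_s: 21.8
tcp_pos: [0.4937, 0.3468, 0.0587]
ee_rot: [[-0.946, 0.325, 0.001], [0.325, 0.946, 0.0], [-0.001, 0.001, -1.0]]
wrist_force: [-0.1, -1.8, 7.9]
gripper_width: 0.009
gripper_force: 3.8
time_s: 22.2
tcp_pos: [0.4938, 0.3468, 0.0586]
ee_rot: [[-0.946, 0.324, 0.002], [0.324, 0.946, 0.0], [-0.002, 0.001, -1.0]]
wrist_force: [-4.4, -2.5, 17.0]
gripper_width: 0.0
gripper_force: 8.3
time_s: 22.6
tcp_pos: [0.4937, 0.3468, 0.0584]
ee_rot: [[-0.946, 0.323, 0.002], [0.323, 0.946, 0.0], [-0.002, 0.001, -1.0]]
wrist_force: [-7.6, -3.9, 25.7]
gripper_width: 0.007
gripper_force: 12.7
```

```bash
python3 -m handwheel '[[[0,0,0,0,0,-0.015,0],[0,0,0,0,0,-0.012,0],[0,0,0,0.03,0,0,0],[0,0,0,0.03,0,0,0],[0,0,0,0,0,0,0],[0,0,0,0,0,0.01,0],[0,0,0,0,0,0.006,0],[0,0,0,0,0,0.004,0],[0,0,0,0,0,0,0],[0,0,0,0,0,0,0]]]'; python3 g.py .4367 .3665 .058 70.9;python3 -m handwheel '[[[0,0,0,0,0,0.0015,0],[0,0,0,0,0,0.001,0],[0,0,0,0,0,0.001,0],[0,0,0,0,0,0,0],[0,0,0,0,0,0,0]]]'
```

```text
time_s: 23.6
tcp_pos: [0.4369, 0.3659, 0.0602]
ee_rot: [[-0.945, 0.326, -0.0], [0.326, 0.945, -0.0], [0.0, -0.001, -1.0]]
wrist_force: [-0.2, 0.6, -0.3]
gripper_width: 0.004
gripper_force: 0.0
turn [-0.005 -0.001  0.016] shift mm [0.4 0.5 2.2]  tcp [0.4369 0.3659 0.0602] t 23.6 w 0.3 F [-0.2  0.6 -0.3] j6 -165.0
time_s: 24.1
tcp_pos: [0.4368, 0.3662, 0.0585]
ee_rot: [[-0.946, 0.325, 0.001], [0.325, 0.946, 0.0], [-0.001, 0.001, -1.0]]
wrist_force: [-1.8, -2.7, 7.1]
gripper_width: 0.002
gripper_force: 3.4
```

```bash
python3 -m handwheel '[[[0,0,0,0,0,0.001,0],[0,0,0,0,0,0.001,0],[0,0,0,0,0,0,0],[0,0,0,0,0,0,0]]]';python3 -m handwheel '[[[0,0,0,0,0,0.001,0],[0,0,0,0,0,0.001,0],[0,0,0,0,0,0,0],[0,0,0,0,0,0,0]]]'
```

```text
time_s: 24.5
tcp_pos: [0.4368, 0.3662, 0.0584]
ee_rot: [[-0.946, 0.324, 0.002], [0.324, 0.946, 0.0], [-0.001, 0.001, -1.0]]
wrist_force: [-4.5, -4.4, 16.9]
gripper_width: 0.004
gripper_force: 8.6
time_s: 24.9
tcp_pos: [0.4369, 0.3662, 0.0583]
ee_rot: [[-0.946, 0.323, 0.002], [0.323, 0.946, 0.0], [-0.002, 0.001, -1.0]]
wrist_force: [-8.8, -6.4, 27.4]
gripper_width: 0.008
gripper_force: 13.7
```

```bash
python3 -m handwheel '[[[0,0,0,0,0,-0.015,0],[0,0,0,0,0,-0.03,0],[0,0,0,0,0,-0.04,0],[0,0,0,-0.04,0,-0.03,0],[0,0,0,-0.04,-0.04,0,0],[0,0,0,-0.03,-0.04,0,0],[0,0,0,-0.03,-0.03,0,0],[0,0,0,0,0,0,0],[0,0,0,0,0,0,0],[0,0,0,0,0,0,0]]]'
python3 - <<'E'
from m import *
s=r.sense(); w=save("wrist","pics/w6.png")[:,:,::-1]; b=save("scene","pics/s6.png")[:,:,::-1]
print(s["tcp_pos"])
c,R,o=pose("wrist",s)
q=(np.array([.465,.3567,.058])-o)@R; print("bed px",q[:2]/q[2]*296.7+[251,188])
E
```

```text
time_s: 25.9
tcp_pos: [0.5302, 0.2231, 0.1681]
ee_rot: [[-0.946, 0.325, 0.0], [0.325, 0.946, 0.0], [-0.0, 0.0, -1.0]]
wrist_force: [0.1, -0.7, 0.1]
gripper_width: 0.007
gripper_force: 0.0
[0.53017908 0.22307076 0.16806721]
bed px [372.81970383  67.16880318]
```

View pics/w6.png

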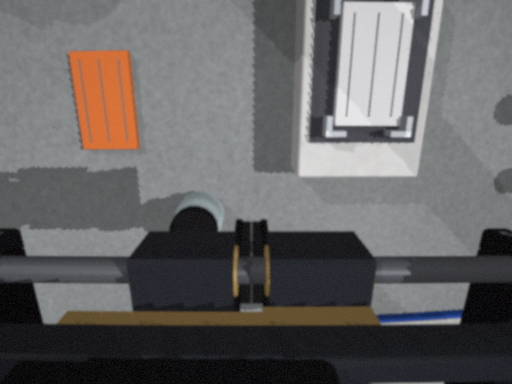

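View pics/s6.png

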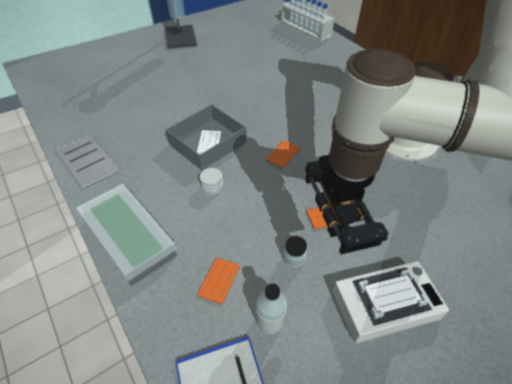

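The plate sits inside all four guides (wrist view, 373,65) and the chipped one is in the tray (scene view, 209,138). The bystanders haven't moved. I'll do one numeric check and hand in only if it passes.

Run:
```python
from m import *
w=cv2.imread("pics/w6.png"); s=r.sense()
c=rect(ray("wrist",comps(w,(333,2,416,128),lambda x:x.min(-1)>165),.058,s)); print(c)
d=np.hypot(c[0][0]-465,c[0][1]-356.7); print(d)
if d<5 and abs(c[2]+19.1)<4: print(r.finish_job())
```

```text
(array([462. , 355.7]), array([100.8,  65.5]), -18.2)
3.1622776601683795
the job is handed in; nothing more can be done
None
```

The job is handed in, but I haven't seen a verdict: the chipped plate is in the discard tray, and the whole plate is between the guides, pressed down over both bars to about 58.4 mm at each end (58 mm is fully home), with a last reading about 3 mm off centre (6 mm allowed), and the jar, dishes and bottle were left standing.

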